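# Lock the shop's cash box with its T-key

### The job

Lock up the cash box on the packing desk: slide its hatch fully shut, take the T-key from its wooden rest, put it into the lock as far as it goes, turn it clockwise to its stop so that the bolt shoots through the hatch's staple, turn it back home and draw it out. Then hang the key on its rest again, with the handle across both cheeks as it was, and let go; the hatch must stay shut and bolted, and the tape dispenser, the little fan and the carton must stay where they are.

Things in the scene. Friction and masses are not known exactly. Their poses are not given: they have to be found in the camera images.
- cashbox: Grey steel cash box fixed to the desk, 200 (x) x 320 (y) x 85 mm high to its deck; origin at the middle of its underside, z up, x away from the robot, y along its long side towards the hatch. On its -y end a dark steel lock case 95 x 90 x 30 mm with a flat steel top stands on the deck; the hatch slides along y on the rest of the deck.
- keyhole (a point): Centre of the keyhole's mouth, in the top of the lock case, 115 mm above the desk; axes as the cash box. Upright slot 33 mm long (y), 12 mm wide (x). The key goes straight down with its bit and T-handle along y (either way round) and is fully in, 28.5 mm deep, when its collar sits on the case. Once turned, the bit is caught under the cover: it comes out only at home.
- plug (a joint): Turn of the brass lock plug under the 6 mm cover, in rad, clockwise from above positive: 0 home, hard stop at 1.25. Its slot is 30 x 9.5 mm, so the key has about 0.14 rad of play each way: turn the key that much further than the plug. Friction about 0.06 N m; it stays where it is left. Its cam pushes the bolt out over the later part of the turn; turning back leaves the bolt out.
- bolt (a joint): Travel of the steel bolt (12 x 12 mm) out of the lock case's +x face, in m: 0 withdrawn (nose flush), about 0.025 when the plug has reached its stop. It slides along the box's x, 28 mm to the +y side of the keyhole, into the staple on the hatch's tongue. If the hatch is more than 3 mm from shut, the staple blocks it.
- hatch (a joint): Opening of the sliding aluminium hatch, in m: 0 fully shut (hard stop), starts 0.06 to 0.09 open. It opens along the box's +y, so it is shut by pushing it along -y. Friction about 2.5 N plus 15 N per m/s; it stays where it is left.
- hatch_lip (a point): Middle of the top edge of the hatch's upright lip: an aluminium strip 100 mm long (box x), 8 mm thick (y), 35 mm high, its top 125 mm above the desk. It stands across the middle of the hatch plate (150 x 100 mm, top 90 mm above the desk), with 46 mm of plate on each side. Push it from its +y side. Axes as the cash box.
- key_handle (a point): Centre of the T-key's handle, a black plastic bar 96 mm long (its y), 16 mm thick (x), 22 mm high (z, up). Below it a round steel shank 12 mm thick, a collar 20 mm across, then a flat bit 26 mm wide (y), 6 mm thick (x), 20 mm high, round-edged below. This point is 86 mm above the bit's lower end and 57.5 mm above the collar's underside. About 0.16 kg. It hangs upright across the rest.
- rest_top (a point): Wooden key rest fixed to the desk, left or right of the cash box: two upright cheeks 50 (x) x 27 (y) x 85 mm high, 50 mm apart along y, the gap open along x. The point is in the middle of the gap, level with the cheeks' tops. The key's handle lies along y across both cheeks, its centre 11 mm above this point; shank and bit hang in the gap, 10 mm clear of the desk.
- key_collar (a point): Middle of the underside of the T-key's collar, on the key's axis, 57.5 mm below the handle's centre and 28.5 mm above the bit's lower end; it comes to rest on the keyhole's mouth when the key is fully in.
- dispenser: Grey tape dispenser with a brown roll, 150 x 55 x 99 mm, loose, on the other side of the cash box from the key rest; origin at the middle of its underside, x along it. To be left alone.
- fan: Small white desk fan, 173 mm high, loose, beyond the cash box; origin at the middle of its underside. To be left alone.
- carton: Brown taped carton 110 x 150 x 60 mm, loose, beyond the cash box; origin at the middle of its underside. To be left alone.
Mind the look-alikes: they are no part of the job. Of the things that look like the part that bears key_handle, the smaller one is meant.

How it is judged (in metres and radians):
On the way, in this order (a step that is already met when the one before it is completed fails the run):
1. the hatch is fully shut (within 4 mm) (value of joint hatch below 0.004 m), for 0.2 s.
2. the key is fully in the lock (collar within 5 mm of the keyhole's mouth), still at home (horizontal distance between key_collar and keyhole below 0.005 m and z of key_collar in the frame of keyhole below 0.005 m and value of joint plug below 0.2 rad), for 0.1 s.
3. the key in the lock has turned it to its stop (over 1.1 rad) and shot the bolt (over 18 mm) (horizontal distance between key_collar and keyhole below 0.005 m and z of key_collar in the frame of keyhole below 0.005 m and value of joint plug above 1.1 rad and value of joint bolt above 0.018 m), for 0.1 s.
4. the key in the lock has turned it back home (under 0.2 rad) (all of step 2), for 0.1 s.
5. the key is drawn out of the lock (distance between key_collar and keyhole above 0.045 m), for 0.1 s.
At the end, for the whole second after the job is handed in: Hatch within 4 mm of shut, bolt out by more than 18 mm, lock within 0.2 rad of home, and the key upright (within 0.12 rad) on its rest: handle centre 7 to 15 mm above the cheeks' tops and within 22 mm (x) and 20 mm (y) of the middle of the rest, released (value of joint hatch below 0.004 m and value of joint bolt above 0.018 m and value of joint plug below 0.2 rad and x of key_handle in the frame of rest_top between -0.022 and 0.022 m and y of key_handle in the frame of rest_top between -0.02 and 0.02 m and z of key_handle in the frame of rest_top between 0.007 and 0.015 m and angle between key_handle's own z axis and vertical below 0.12 rad and distance between key_collar and keyhole above 0.045 m); the robot touches nothing.
It fails at once if the dispenser is shifted by more than 20 mm (distance of dispenser from where it was at the start of the episode above 0.02 m).
It fails at once if the fan is shifted by more than 20 mm (distance of fan from where it was at the start of the episode above 0.02 m).
It fails at once if the carton is shifted by more than 20 mm (distance of carton from where it was at the start of the episode above 0.02 m).
It also fails if it takes over 69 s, if anything falls off the work surface, if the arm or the gripper's body presses on something with over 40 N, if the wrist force passes 120 N, or if a joint passes its speed limit or range.

### The arm

A 6-joint arm with a two-finger parallel gripper is mounted at the origin on the work surface. World frame = base frame: x ahead of the robot, y to its left, z up, the work surface at z = 0. Lengths are in m, angles in degrees, forces in N, time in s.
With the tool pointing down it reaches from about 0.4 to 0.825 m from the base axis. Payload 7 kg.
Tool frame: the origin (TCP) lies midway between the tips of the shut fingers; the grasp point (between the pads) lies 19 mm behind it; z points along the fingers, y is the direction in which the jaws open and shut (so a half turn about z gives the same grasp; the last joint's range is limited). The gripper opens to 88 mm and grips with 3 to 60 N. Pads are 19 mm wide; open, the fingers measure 130 mm over their backs; the gripper's body (78 mm by 193 mm) begins 47 mm behind the grasp point.
Start: joints at [89.273, 20.546, 0.682, 0, -70.136, -16.507], TCP at [0.2, 0.645, 0.227] pointing down, gripper open.
Joint ranges: [-176.03, 176.03], [-82.01, 121.73], [-58.28, 71.71], [-173.87, 95.51], [-174.79, -0.11], [-173.66, 173.66]. Speed limits (degrees/s): [136.94, 136.94, 172.46, 180, 180, 180].

### API

Orientations are given as [roll, pitch, yaw] about the fixed x, y, z axes, in that order (R = Rz(yaw) Ry(pitch) Rx(roll)).
In Python, from plant import get_state, capture, get_calibration, close_job, boxes_of, cut_out gives the robot as it stands.
- The arm moves only by the tool apply_moves, never from a script. Its argument "commands" is a list of rows, each an object with "grip": the closure, from 0 (fully open) to 1 (shut); "slide": the shift along the tool's x, y, z in m, a list of three; "roll": the turn about the tool's z in degrees. In form: [{"grip": grip, "slide": [x, y, z], "roll": roll}, ...]. A call has 1 to 5 rows; each row is the pose to reach, as a shift and turn from the pose commanded when the call began, along the tool's axes at that moment; what a row does not reach only later rows make up. A row lasts 1/8 s, in which the tool goes at most 62.5 mm and 10.7 degrees, less where a joint would pass 70% of its speed; a pose out of reach is approached as far as the arm can. A call with a gripper value outside its range is refused whole. The fingers move at their own pace and stop on an object; "grip_force" is the grip in N (left out, the last holds). Time passes only in rows, so rows that repeat a pose let the fingers close. It gives the time, the measured TCP pose, the force and the opening at its end, in the units of the state.
- get_state(): the state, without advancing time (a new reading comes with each control period).
- capture(name): name is "side" or "top" or "wrist"; returns (picture, depth): 384x512x3 uint8, red, green, blue; 384x512 float32, m along the optical axis (not along the pixel's ray), 0 where there is no reading.
- get_calibration(name): a dict with "mtx" (3x3 intrinsics, pixels), "distortion" ([k1, k2, p1, p2, k3] as OpenCV has them; the pictures are not rectified), "R" (3x3) and "t" (3): a world point X has camera coordinates R X + t. Camera axes: x right, y down, z forward; pixel columns grow to the right and rows downward; lengths in m; the calibration is good to about 2 mm. A picture is of the moment at which its call begins: read the wrist's pose just before it. get_calibration takes no time and is no camera call; for the wrist camera it gives the pose at the moment of the call.
- close_job(): hands the job in, once; it reports no verdict.
Trained networks look in the newest picture that a camera, given by its name, has taken for a name from the list of things; names that differ only in an ending like _2 or _b are one class to them, and where a whole thing is asked for, a point or a joint stands for the part that bears it (a point fixed in the world has none). Each returns a list of dicts, best first, with "score" (0 to 1); they miss things now and then, are a little off and sometimes report something else, mostly with a low value. They report only what shows in the picture. A call takes as long as a camera call. They do not tell look-alikes from the thing itself.
- boxes_of(name, camera): "position" ([x, y, z] in m, in the coordinates of the camera as it stood for that picture, good to about 4 mm: the middle of the surface that is visible of it).
- cut_out(name, camera): "mask" (384x512 bool, what is visible of it).
The state is a dict: "time_s": time; "joints": joint angles; "qd": joint speeds; "joint_torque": joint torques, N m; "tcp_pos": TCP position; "eef_rot": TCP orientation; "contact_force": force on the tool from outside, world axes, zero at the start; "moment": the same for the moment, N m; "gripper_width": finger opening in m.
Only numpy, scipy, OpenCV 4.12 (cv2) and the standard library are available. Lean on these libraries where they do the work, as an engineer would, in place of code of your own. Each camera call takes 0.05 s, during which the arm holds its last target.

## Working session

There is one attempt and no reset: what is moved stays moved. The work goes in short steps, Python scripts to look and compute and a tool call to move; the robot and the scene stay as the last step left them, time stands still between calls to the robot, and variables do not carry over. Pictures are saved under pics/ and viewed, and the job is handed in when it is done.

Besides the shell and the picture viewer there is one more tool, called after "Call:" by a JSON object that holds its "name" and its "arguments", one argument or row to a line. apply_moves: Moves the arm, as the interface text tells. Its arguments: {"type":"object","properties":{"commands":{"type":"array"},"grip_force":{"type":"number"}},"required":["commands"]}

```bash
ls; mkdir -p pics; cat > h.py <<'E'
import numpy as np, cv2
from plant import get_state, capture, get_calibration, close_job, boxes_of, cut_out
def save(n,img): cv2.imwrite('pics/'+n+'.png', cv2.cvtColor(img,cv2.COLOR_RGB2BGR))
def cam2w(c,p): return c['R'].T@(np.asarray(p)-c['t'])
def cloud(c,depth,mask=None):
    m=depth>0
    if mask is not None: m&=mask
    v,u=np.nonzero(m); z=depth[v,u]
    n=cv2.undistortPoints(np.stack([u,v],1).astype(float)[:,None],np.array(c['mtx']),np.array(c['distortion']))[:,0]
    P=np.c_[n*z[:,None],z]
    return (P-np.array(c['t']))@np.array(c['R']), u, v
def C(name):
    c=get_calibration(name); return {k:np.array(v) for k,v in c.items()}
E
python3 - <<'E'
from h import *
print(get_state())
for n in ['top','side']:
    c=C(n); im,d=capture(n); save(n+'0',im); np.savez('/tmp/'+n+'0.npz',im=im,d=d,**c)
    for nm in ['key_handle','cashbox','hatch_lip','dispenser','fan','carton','rest_top','keyhole']:
        try:
            for b in boxes_of(nm,n): print(n,nm,round(b['score'],2),np.round(cam2w(c,b['position']),3))
        except Exception as e: print(n,nm,e)
E
```

```text
pics
{'time_s': 0.0, 'joints': array([ 8.92718801e+01,  2.05909929e+01,  6.33147184e-01, -2.06482219e-02,
       -7.01346755e+01, -1.65069355e+01]), 'qd': array([ 0.02147899,  0.03957017, -0.02296428,  0.1099629 ,  0.02742995,
        0.05787534]), 'joint_torque': array([ 9.52384798e-04, -5.82716453e+01,  2.93057477e+01,  6.99715421e+00,
        7.24798796e-03, -1.64380212e-04]), 'tcp_pos': array([0.19987452, 0.64421546, 0.22562125]), 'eef_rot': array([ 1.79905776e+02, -7.68024260e-03, -1.72420813e+01]), 'contact_force': array([-0.19728079,  0.77680144,  0.11516301]), 'moment': array([-0.00696305, -0.02431753, -0.03424588]), 'gripper_width': 0.08790002662792891}
top key_handle 0.79 [ 0.384 -0.325  0.132]
top key_handle 0.46 [ 0.532 -0.329  0.108]
top cashbox 0.7 [ 0.576 -0.003  0.088]
top hatch_lip 0.96 [0.567 0.088 0.084]
top dispenser 0.86 [0.513 0.312 0.057]
top fan 0.71 [ 0.696 -0.301  0.105]
top carton 0.56 [0.704 0.338 0.06 ]
top rest_top 0.94 [ 0.524 -0.334  0.049]
top keyhole 0.93 [ 0.575 -0.002  0.086]
side key_handle 0.77 [ 0.532 -0.335  0.108]
side key_handle 0.74 [ 0.385 -0.338  0.134]
side key_handle 0.73 [0.56  0.086 0.09 ]
side cashbox 0.91 [ 0.576 -0.06   0.083]
side cashbox 0.64 [ 0.693 -0.327  0.099]
side hatch_lip 0.74 [0.563 0.086 0.092]
side dispenser 0.62 [0.523 0.311 0.037]
side dispenser 0.55 [ 0.534 -0.336  0.106]
side fan 0.83 [ 0.695 -0.326  0.1  ]
side carton 0.88 [0.705 0.319 0.06 ]
side rest_top 0.83 [ 0.523 -0.354  0.047]
side rest_top 0.55 [ 0.577 -0.06   0.084]
side keyhole 0.76 [ 0.577 -0.06   0.084]
```

View pics/top0.png

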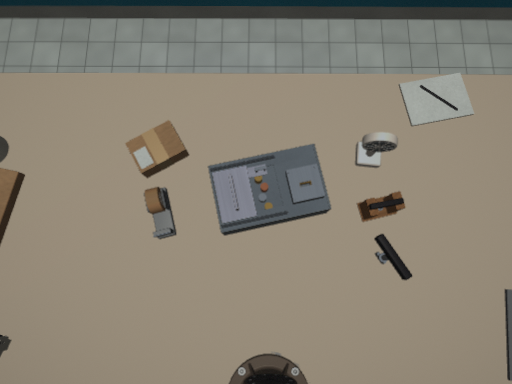

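View pics/side0.png

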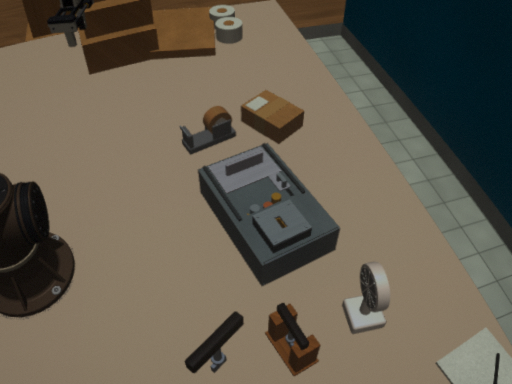

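```bash
python3 - <<'E'
from h import *
z=np.load('/tmp/top0.npz'); im,d=z['im'],z['d']; c={k:z[k] for k in ['mtx','distortion','R','t']}
save('crop_keys',cv2.resize(im[180:290,345:425],None,fx=5,fy=5,interpolation=cv2.INTER_CUBIC))
save('crop_box',cv2.resize(im[140:240,200:340],None,fx=5.5,fy=5.5,interpolation=cv2.INTER_CUBIC))
P,u,v=cloud(c,d)
print('desk z',np.median(P[(u>150)&(u<350)&(v>300)&(v<340)],0))
def rect(name,sel):
    Q=P[sel]; r=cv2.minAreaRect((Q[:,:2]*1000).astype(np.float32))
    print(name,sel.sum(),'z',np.round(np.percentile(Q[:,2],[5,50,95]),4),'rect',np.round(r[0],1),np.round(r[1],1),round(r[2],1))
B=lambda a,b,e,f:(u>=a)&(u<=b)&(v>=e)&(v<=f)
X,Y,Z=P.T
rect('box',B(200,340,140,240)&(Z>.05)&(Z<.2))
rect('lockcase',B(280,330,155,210)&(Z>.105)&(Z<.13))
rect('lip',B(215,265,160,220)&(Z>.108)&(Z<.14))
rect('hatchplate',B(205,265,150,230)&(Z>.0875)&(Z<.1))
rect('rest cheeks',B(355,410,185,225)&(Z>.06)&(Z<.12))
rect('handle',B(355,410,185,225)&(Z>.095)&(Z<.15))
rect('big',B(370,415,230,282)&(Z>.1)&(Z<.2))
z2=np.load('/tmp/side0.npz'); save('crop_side',cv2.resize(z2['im'][290:384,180:330],None,fx=5,fy=5,interpolation=cv2.INTER_CUBIC))
E
```

```text
desk z [ 0.20671633  0.0503391  -0.0005573 ]
box 6677 z [0.081  0.0869 0.1153] rect [582.2  -0.7] [200.6 320.4] 12.6
lockcase 1055 z [0.1107 0.114  0.1168] rect [ 586.9 -101.9] [95.5 90.9] 12.4
lip 146 z [0.109  0.1227 0.1262] rect [591.1  78. ] [ 72.9 148.7] 57.5
hatchplate 1711 z [0.0877 0.0896 0.0931] rect [562.1  71.9] [187.4 166.9] 11.6
rest cheeks 519 z [0.0666 0.0855 0.1077] rect [ 534.2 -332.6] [ 50.  103.6] 13.7
handle 210 z [0.0997 0.1058 0.1087] rect [ 531.1 -329.4] [16.5 95.1] 11.3
big 551 z [0.1114 0.1321 0.1356] rect [ 385.4 -329.7] [130.   24.2] 32.8
```

View pics/crop_side.png

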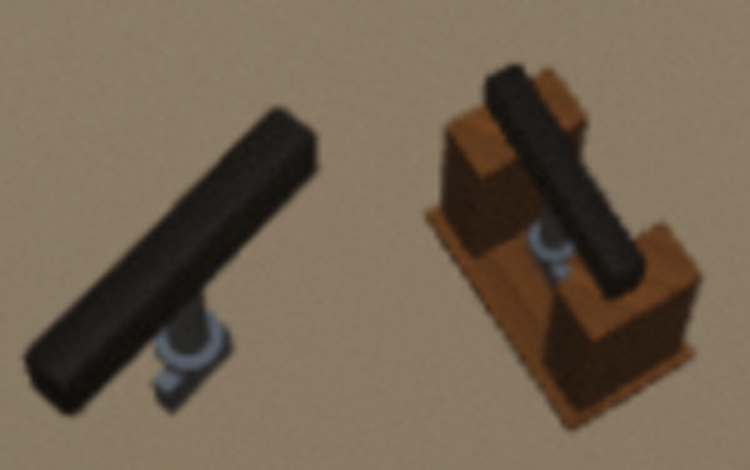

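View pics/crop_box.png

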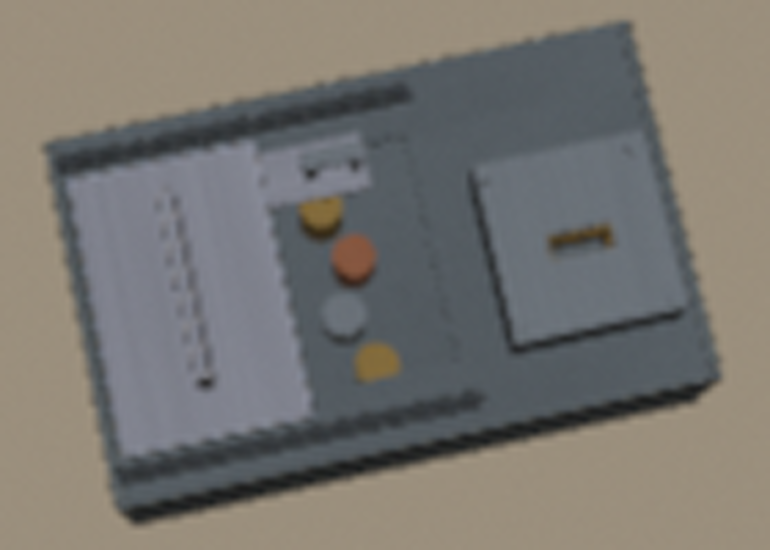

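View pics/crop_keys.png

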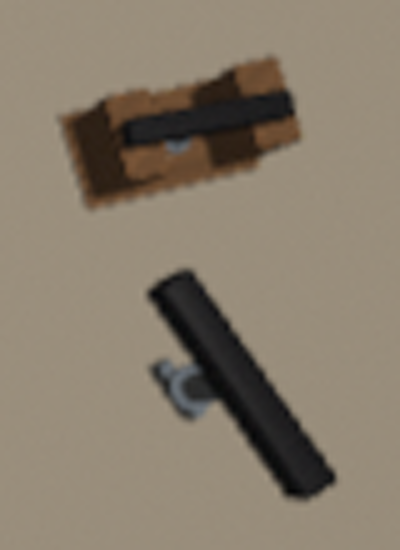

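```bash
python3 - <<'E'
from h import *
z=np.load('/tmp/top0.npz'); im,d=z['im'],z['d']; c={k:z[k] for k in ['mtx','distortion','R','t']}
z2=np.load('/tmp/side0.npz'); im2,d2=z2['im'],z2['d']; c2={k:z2[k] for k in ['mtx','distortion','R','t']}
th=np.radians(12.5); R=np.array([[np.cos(th),-np.sin(th)],[np.sin(th),np.cos(th)]])
o=np.array([.5822,-.0007])
for nm,cc,dd in [('top',c,d),('side',c2,d2)]:
    P,u,v=cloud(cc,dd); q=(P[:,:2]-o)@R; Z=P[:,2]
    s=(Z>.105)&(Z<.135)&(q[:,1]>-.02)&(q[:,1]<.15)&(abs(q[:,0])<.09)
    print(nm,'lip box y',np.round(np.percentile(q[s,1],[5,50,95]),4),'x',np.round(np.percentile(q[s,0],[2,98]),4),s.sum(), 'z',np.percentile(Z[s],[50,95]))
    s=(Z>.107)&(Z<.122)&(q[:,1]<-.04)&(q[:,1]>-.16)&(abs(q[:,0])<.09)
    print(' lock',np.round(np.percentile(q[s],[0.5,99.5],axis=0),4), np.median(Z[s]))
    s=(Z>.02)&(P[:,0]>.62)&(P[:,0]<.8)&(P[:,1]<-.22)&(P[:,1]>-.42)
    print(' fan',np.round(np.percentile(P[s],[0.5,99.5],axis=0),3)); s&=Z>.1
    print(' fan>0.1',np.round(np.percentile(P[s],[0.5,99.5],axis=0),3))
    s=(Z>.0975)&(Z<.12)&(P[:,0]>.49)&(P[:,0]<.58)&(P[:,1]<-.25)&(P[:,1]>-.42)
    print(' handle mean',np.round(P[s].mean(0),4),cv2.minAreaRect((P[s,:2]*1000).astype(np.float32)))
P,u,v=cloud(c,d)
for uu,vv in [(305.6,183.3)]:
    s=(abs(u-306)<=1)&(abs(v-183)<=1); print('keyhole',P[s].mean(0))
E
```

```text
top lip box y [0.0052 0.0992 0.1045] x [-0.0485  0.0561] 150 z [0.12262064 0.12617763]
 lock [[-0.0647 -0.1445]
 [ 0.03   -0.0548]] 0.11398452328257647
 fan [[ 0.664 -0.354  0.021]
 [ 0.736 -0.266  0.174]]
 fan>0.1 [[ 0.685 -0.355  0.101]
 [ 0.718 -0.266  0.174]]
 handle mean [ 0.5305 -0.3283  0.1055] ((531.3423461914062, -329.3485412597656), (16.468921661376953, 95.07443237304688), 10.873398780822754)
side lip box y [0.0038 0.0968 0.1024] x [-0.049  0.056] 362 z [0.11627027 0.12565614]
 lock [[-0.0645 -0.147 ]
 [ 0.0308 -0.0558]] 0.11429975866813438
 fan [[ 0.666 -0.362  0.021]
 [ 0.735 -0.273  0.174]]
 fan>0.1 [[ 0.686 -0.362  0.101]
 [ 0.717 -0.271  0.175]]
 handle mean [ 0.5318 -0.3338  0.1055] ((532.3258056640625, -331.668212890625), (17.574892044067383, 95.67938995361328), 9.82175350189209)
keyhole [ 0.59103542 -0.10822788  0.09479353]
```

Call:
{"name": "apply_moves", "arguments": {
  "commands": [
    {"grip": 1,"slide": [0,0,0],"roll": 10},
    {"grip": 1,"slide": [0,0,0],"roll": 20},
    {"grip": 1,"slide": [0,0,0],"roll": 30},
    {"grip": 1,"slide": [0,0,0],"roll": 40},
    {"grip": 1,"slide": [0,0,0],"roll": 50}
  ],
  "grip_force": 20
}}

```text
time_s: 1.52
tcp_pos: [0.2, 0.6447, 0.2265]
eef_rot: [180.0, -0.0, -67.6]
contact_force: [-0.2, -0.3, -0.5]
gripper_width: 0.0431
```

Call:
{"name": "apply_moves", "arguments": {
  "commands": [
    {"grip": 1,"slide": [0.06,-0.013,0],"roll": 2},
    {"grip": 1,"slide": [0.12,-0.026,0],"roll": 4},
    {"grip": 1,"slide": [0.18,-0.039,0],"roll": 6},
    {"grip": 1,"slide": [0.24,-0.052,0],"roll": 8},
    {"grip": 1,"slide": [0.3,-0.065,0],"roll": 10.3}
  ]
}}

```text
time_s: 2.15
tcp_pos: [0.3769, 0.3916, 0.2269]
eef_rot: [-180.0, 0.0, -77.6]
contact_force: [0.9, -0.2, 0.2]
gripper_width: 0.0011
```

Call:
{"name": "apply_moves", "arguments": {
  "commands": [
    {"grip": 1,"slide": [0.056,-0.023,0],"roll": 0},
    {"grip": 1,"slide": [0.112,-0.046,0],"roll": 0},
    {"grip": 1,"slide": [0.168,-0.07,0],"roll": 0},
    {"grip": 1,"slide": [0.226,-0.094,0],"roll": 0},
    {"grip": 1,"slide": [0.283,-0.118,0],"roll": 0}
  ]
}}

```text
time_s: 2.78
tcp_pos: [0.5534, 0.1406, 0.227]
eef_rot: [-179.9, 0.0, -77.5]
contact_force: [0.0, 1.6, 0.3]
gripper_width: 0.0003
```

```bash
python3 - <<'E'
from h import *
s=get_state(); print(s['joints'],s['tcp_pos'],s['eef_rot'])
c=C('wrist'); im,d=capture('wrist'); save('w1',im)
P,u,v=cloud(c,d)
th=np.radians(12.5); R=np.array([[np.cos(th),-np.sin(th)],[np.sin(th),np.cos(th)]]); o=np.array([.5822,-.0007])
q=(P[:,:2]-o)@R; Z=P[:,2]
print('tcp box',(s['tcp_pos'][:2]-o)@R)
m=(Z>.105)&(Z<.135)&(q[:,1]>.07)&(q[:,1]<.13)
print(m.sum()); 
if m.sum(): print(np.percentile(q[m,1],[5,50,95]))
E
```

```text
[ 3.38902933e+01  1.07496858e+01 -1.27439752e+01  5.98342558e-03
 -6.64523721e+01 -2.14085764e+01] [0.55335297 0.14060349 0.22700728] [-1.79947754e+02  1.45899707e-02 -7.75158886e+01]
tcp box [0.00242043 0.14419767]
1417
[0.09739383 0.10071711 0.10495558]
```

View pics/w1.png

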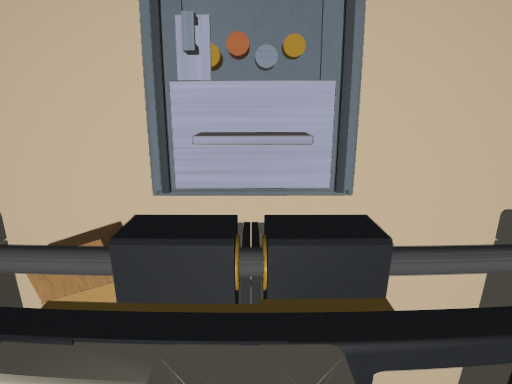

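Call:
{"name": "apply_moves", "arguments": {
  "commands": [
    {"grip": 1,"slide": [0,0,0.045],"roll": 0},
    {"grip": 1,"slide": [0,0,0.09],"roll": 0},
    {"grip": 1,"slide": [0,0,0.123],"roll": 0},
    {"grip": 1,"slide": [0.01,0,0.123],"roll": 0},
    {"grip": 1,"slide": [0.02,0,0.123],"roll": 0}
  ]
}}

```text
time_s: 3.45
tcp_pos: [0.5576, 0.1225, 0.105]
eef_rot: [-179.9, -0.0, -77.5]
contact_force: [-0.4, 0.0, 1.3]
gripper_width: 0.0003
```

Call:
{"name": "apply_moves", "arguments": {
  "commands": [
    {"grip": 1,"slide": [0.012,0,0],"roll": 0},
    {"grip": 1,"slide": [0.024,0,0],"roll": 0},
    {"grip": 1,"slide": [0.036,0,0],"roll": 0},
    {"grip": 1,"slide": [0.048,0,0],"roll": 0},
    {"grip": 1,"slide": [0.058,0,0],"roll": 0}
  ]
}}

```text
time_s: 4.08
tcp_pos: [0.5697, 0.0655, 0.1038]
eef_rot: [-180.0, 0.0, -77.5]
contact_force: [0.8, 4.6, 0.9]
gripper_width: 0.0002
```

```bash
python3 - <<'E'
from h import *
s=get_state(); print(s['contact_force'])
c=C('wrist'); im,d=capture('wrist'); save('w2',im)
c=C('top'); im,d=capture('top'); save('t2',cv2.resize(im[120:260,180:360],None,fx=4.4,fy=4.2,interpolation=cv2.INTER_CUBIC))
th=np.radians(12.5); R=np.array([[np.cos(th),-np.sin(th)],[np.sin(th),np.cos(th)]]); o=np.array([.5822,-.0007])
print('tcp box',(s['tcp_pos'][:2]-o)@R)
E
```

```text
[0.83695619 4.56644134 0.90736906]
tcp box [0.00209774 0.06738462]
```

View pics/w2.png

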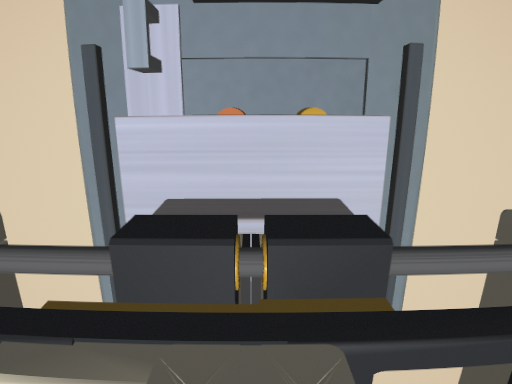

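Call:
{"name": "apply_moves", "arguments": {
  "commands": [
    {"grip": 1,"slide": [0.01,0,0],"roll": 0},
    {"grip": 1,"slide": [0.018,0,0],"roll": 0},
    {"grip": 1,"slide": [0.022,0,0],"roll": 0},
    {"grip": 1,"slide": [0.024,0,0],"roll": 0},
    {"grip": 1,"slide": [0.026,0,0],"roll": 0}
  ]
}}

```text
time_s: 4.8
tcp_pos: [0.5744, 0.0406, 0.1032]
eef_rot: [179.9, -0.0, -77.5]
contact_force: [-1.3, 3.2, -1.0]
gripper_width: 0.0009
```

Call:
{"name": "apply_moves", "arguments": {
  "commands": [
    {"grip": 1,"slide": [0.002,0,0],"roll": 0},
    {"grip": 1,"slide": [0.004,0,0],"roll": 0},
    {"grip": 1,"slide": [0.006,0,0],"roll": 0},
    {"grip": 1,"slide": [0.007,0,0],"roll": 0},
    {"grip": 1,"slide": [0.008,0,0],"roll": 0}
  ]
}}

```text
time_s: 5.42
tcp_pos: [0.5766, 0.0329, 0.1036]
eef_rot: [-180.0, -0.0, -77.5]
contact_force: [-1.3, 2.3, -1.7]
gripper_width: 0.0003
```

Call:
{"name": "apply_moves", "arguments": {
  "commands": [
    {"grip": 1,"slide": [0.001,0,0],"roll": 0},
    {"grip": 1,"slide": [0.002,0,0],"roll": 0},
    {"grip": 1,"slide": [0.003,0,0],"roll": 0},
    {"grip": 1,"slide": [0.004,0,0],"roll": 0},
    {"grip": 1,"slide": [0.005,0,0],"roll": 0}
  ]
}}

```text
time_s: 6.05
tcp_pos: [0.5774, 0.0294, 0.1036]
eef_rot: [-180.0, 0.1, -77.5]
contact_force: [-5.6, 13.9, 2.5]
gripper_width: 0.0006
```

Call:
{"name": "apply_moves", "arguments": {
  "commands": [
    {"grip": 1,"slide": [0.001,0,0],"roll": 0},
    {"grip": 1,"slide": [0.001,0,0],"roll": 0}
  ]
}}

```text
time_s: 6.3
tcp_pos: [0.5774, 0.0294, 0.1036]
eef_rot: [-180.0, 0.2, -77.5]
contact_force: [-7.1, 14.0, 1.3]
gripper_width: 0.0004
```

```bash
python3 - <<'E'
from h import *
c=C('wrist'); im,d=capture('wrist'); save('w3',im)
E
```

```text
(no output)
```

View pics/w3.png

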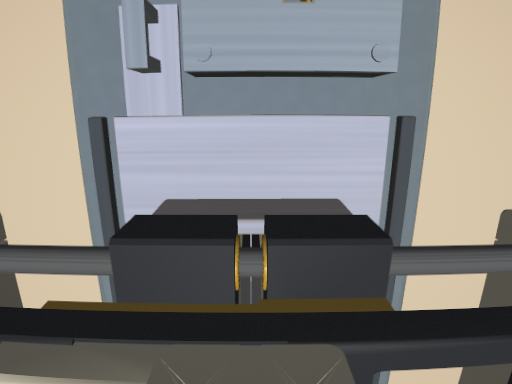

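Call:
{"name": "apply_moves", "arguments": {
  "commands": [
    {"grip": 1,"slide": [-0.006,0,0],"roll": 0},
    {"grip": 0.8,"slide": [-0.006,0,-0.04],"roll": 0},
    {"grip": 0.5,"slide": [-0.006,0,-0.09],"roll": 0},
    {"grip": 0.3,"slide": [0.03,0,-0.123],"roll": 0},
    {"grip": 0,"slide": [0.07,0,-0.123],"roll": 0}
  ]
}}

```text
time_s: 6.98
tcp_pos: [0.5953, -0.042, 0.2309]
eef_rot: [-179.6, -0.1, -77.4]
contact_force: [-0.4, 1.1, -0.8]
gripper_width: 0.035
```

```bash
python3 - <<'E'
from h import *
s=get_state(); print(s['tcp_pos'],s['contact_force'])
c=C('wrist'); im,d=capture('wrist'); save('w4',im); np.savez('/tmp/w4.npz',im=im,d=d,**c)
E
```

```text
[ 0.59526874 -0.04201208  0.23092026] [-0.44909875  1.11378253 -0.84602401]
```

View pics/w4.png

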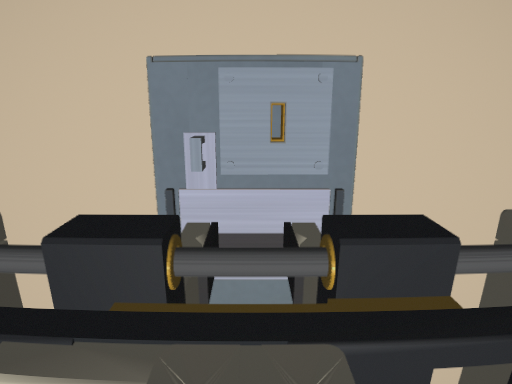

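```bash
cat >> h.py <<'E'
def ray(c,uv,zw):
    n=cv2.undistortPoints(np.array(uv,float).reshape(-1,1,2),c['mtx'],c['distortion'])[:,0]
    D=np.c_[n,np.ones(len(n))]@c['R']; o=-c['R'].T@c['t']
    return o+D*((zw-o[2])/D[:,2])[:,None]
E
python3 - <<'E'
from h import *
z=np.load('/tmp/w4.npz'); im,d=z['im'],z['d']; c={k:z[k] for k in ['mtx','distortion','R','t']}
P,u,v=cloud(c,d)
hsv=cv2.cvtColor(im,cv2.COLOR_RGB2HSV)
br=(hsv[...,1]>140)&(hsv[...,0]<30)&(hsv[...,2]>80)
roi=np.zeros_like(br); roi[90:160,255:305]=1; br&=roi
vv,uu=np.nonzero(br); print(uu.min(),uu.max(),vv.min(),vv.max(),br.sum())
r=cv2.minAreaRect(np.stack([uu,vv],1).astype(np.float32)); print(r)
W=ray(c,cv2.boxPoints(r),.115); print(W.round(4), 'centre',W.mean(0))
rw=cv2.minAreaRect((ray(c,np.stack([uu,vv],1),.115)[:,:2]*1000).astype(np.float32)); print('rim rect',rw)
s=(P[:,2]>.107)&(P[:,2]<.122)&(u>210)&(u<340)&(v>60)&(v<185)
print('case z',np.median(P[s,2]),cv2.minAreaRect((P[s,:2]*1000).astype(np.float32)))
save('w4c',cv2.resize(im[85:165,240:320],None,fx=7,fy=7,interpolation=cv2.INTER_CUBIC))
s=(P[:,2]>.08)&(P[:,2]<.1)&(u>150)&(u<360)&(v>50)&(v<190)
E
```

```text
271 284 104 140 132
((277.3335876464844, 121.99383544921875), (12.657988548278809, 36.456485748291016), 2.12109637260437)
[[ 0.5885 -0.0859  0.115 ]
 [ 0.5945 -0.116   0.115 ]
 [ 0.584  -0.1179  0.115 ]
 [ 0.5777 -0.0879  0.115 ]] centre [ 0.58615696 -0.10192993  0.115     ]
rim rect ((586.1607055664062, -101.93070983886719), (10.815888404846191, 30.43472671508789), 11.747671127319336)
case z 0.11523594037005559 ((588.1732788085938, -101.30662536621094), (95.85589599609375, 90.59912872314453), 12.669898986816406)
```

View pics/w4c.png

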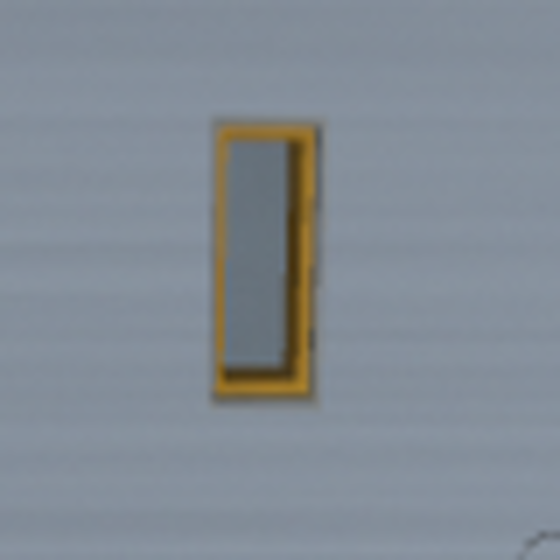

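Call:
{"name": "apply_moves", "arguments": {
  "commands": [
    {"grip": 0,"slide": [0.05,0.024,0],"roll": 0},
    {"grip": 0,"slide": [0.1,0.047,0],"roll": 0},
    {"grip": 0,"slide": [0.15,0.071,0],"roll": 0},
    {"grip": 0,"slide": [0.203,0.094,0],"roll": 0},
    {"grip": 0,"slide": [0.203,0.094,0],"roll": 0}
  ]
}}

```text
time_s: 7.65
tcp_pos: [0.5438, -0.2638, 0.2267]
eef_rot: [180.0, -0.1, -77.8]
contact_force: [-0.9, 0.4, -0.9]
gripper_width: 0.0857
```

```bash
python3 - <<'E'
from h import *
s=get_state(); print(s['tcp_pos'],s['eef_rot'],s['contact_force'])
c=C('wrist'); im,d=capture('wrist'); save('w5',im); np.savez('/tmp/w5.npz',im=im,d=d,**c)
P,u,v=cloud(c,d)
for n,lo,hi in [('handle',.0975,.12),('cheeks',.08,.092)]:
    m=(P[:,2]>lo)&(P[:,2]<hi)&(P[:,0]>.48)&(P[:,0]<.59)&(P[:,1]<-.25)&(P[:,1]>-.41)
    print(n,np.median(P[m,2]),cv2.minAreaRect((P[m,:2]*1000).astype(np.float32)),u[m].min(),u[m].max(),v[m].min(),v[m].max())
E
```

```text
[ 0.54377093 -0.26375253  0.22667468] [ 1.79973644e+02 -7.36381580e-02 -7.78099737e+01] [-0.92488986  0.40202643 -0.89517046]
handle 0.10693357340499553 ((532.71533203125, -329.603515625), (16.261796951293945, 94.8603744506836), 10.696112632751465) 268 290 58 169
cheeks 0.08511934264968501 ((536.068603515625, -332.6793212890625), (50.149879455566406, 104.21000671386719), 14.055420875549316) 246 301 51 166
```

View pics/w5.png

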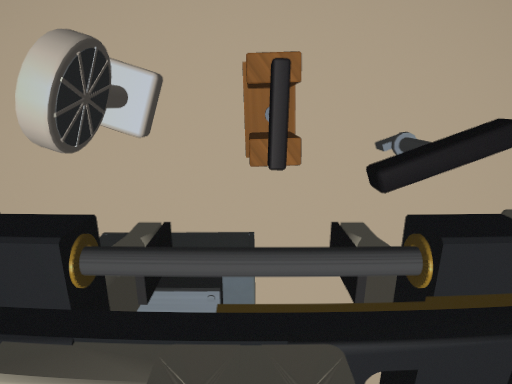

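Call:
{"name": "apply_moves", "arguments": {
  "commands": [
    {"grip": 0.3,"slide": [0.031,0.0125,0],"roll": 0.8},
    {"grip": 0.3,"slide": [0.062,0.025,0],"roll": 1.6},
    {"grip": 0.3,"slide": [0.062,0.025,0.05],"roll": 1.6},
    {"grip": 0.3,"slide": [0.062,0.025,0.08],"roll": 1.6},
    {"grip": 0.3,"slide": [0.062,0.025,0.08],"roll": 1.6}
  ]
}}

```text
time_s: 8.32
tcp_pos: [0.5328, -0.3246, 0.1444]
eef_rot: [179.8, 0.1, -79.1]
contact_force: [0.9, 0.5, 0.8]
gripper_width: 0.0611
```

```bash
python3 - <<'E'
from h import *
s=get_state(); print(s['tcp_pos'],s['eef_rot'],s['contact_force'],s['gripper_width'])
c=C('wrist'); im,d=capture('wrist'); save('w6',im)
E
```

```text
[ 0.53284448 -0.3245536   0.14443697] [ 1.79761604e+02  1.08878940e-01 -7.90919593e+01] [0.91298731 0.52074848 0.78352723] 0.06114996123498362
```

View pics/w6.png

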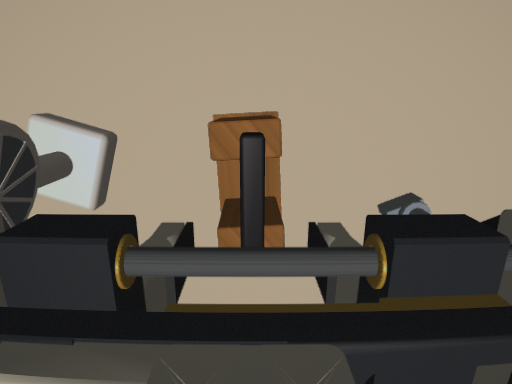

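Call:
{"name": "apply_moves", "arguments": {
  "commands": [
    {"grip": 0.3,"slide": [0,0,0],"roll": 0},
    {"grip": 0.3,"slide": [0,0,0],"roll": 0}
  ]
}}

```text
time_s: 8.62
tcp_pos: [0.5349, -0.3257, 0.1483]
eef_rot: [-179.9, -0.1, -79.1]
contact_force: [0.3, 0.5, 0.4]
gripper_width: 0.0616
```

```bash
cat > cmd.py <<'E'
import numpy as np
p=np.array([.2,.645,.227]); psi=-17.234
L=[((0,0,0),50),((.3,-.065,0),10.3),((.283,-.118,0),0),((.02,0,.123),0),((.058,0,0),0),((.026,0,0),0),((.008,0,0),0),((.005,0,0),0),((.001,0,0),0),((.07,0,-.123),0),((.203,.094,0),0),((.062,.025,.08),1.6)]
def step(p,psi,s,r):
    a=np.radians(psi); x=np.array([np.cos(a),np.sin(a),0]); y=np.array([np.sin(a),-np.cos(a),0]); z=np.array([0,0,-1.])
    return p+s[0]*x+s[1]*y+s[2]*z, psi-r
for s,r in L:
    p,psi=step(p,psi,s,r)
    if __name__=='__main__': print(p.round(4),round(psi,2))
E
python3 cmd.py; python3 - <<'E'
from h import *
for i in range(4):
    s=get_state(); print(s['tcp_pos'].round(4), s['joints'].round(2)); capture('side')
E
```

```text
[0.2   0.645 0.227] -67.23
[0.376  0.3935 0.227 ] -77.53
[0.5523 0.1427 0.227 ] -77.53
[0.5567 0.1231 0.104 ] -77.53
[0.5692 0.0665 0.104 ] -77.53
[0.5748 0.0411 0.104 ] -77.53
[0.5765 0.0333 0.104 ] -77.53
[0.5776 0.0284 0.104 ] -77.53
[0.5778 0.0275 0.104 ] -77.53
[ 0.5929 -0.0409  0.227 ] -77.53
[ 0.545  -0.2594  0.227 ] -77.53
[ 0.5339 -0.3253  0.147 ] -79.13
[ 0.5349 -0.3257  0.1483] [-1.349e+01  1.928e+01 -1.195e+01  2.000e-02 -5.861e+01  2.438e+01]
[ 0.5347 -0.3257  0.148 ] [-1.350e+01  1.929e+01 -1.197e+01  1.000e-02 -5.861e+01  2.438e+01]
[ 0.5345 -0.3257  0.1477] [-1.351e+01  1.931e+01 -1.199e+01  1.000e-02 -5.860e+01  2.438e+01]
[ 0.5343 -0.3257  0.1475] [-13.51  19.32 -12.     0.   -58.59  24.38]
```

Call:
{"name": "apply_moves", "arguments": {
  "commands": [
    {"grip": 0.3,"slide": [0.004,0.0015,0.0],"roll": 0},
    {"grip": 0.3,"slide": [0.004,0.0015,0.03],"roll": 0},
    {"grip": 0.3,"slide": [0.004,0.0015,0.055],"roll": 0},
    {"grip": 0.3,"slide": [0.004,0.0015,0.067],"roll": 0},
    {"grip": 0.3,"slide": [0.004,0.0015,0.067],"roll": 0}
  ]
}}

```text
time_s: 9.45
tcp_pos: [0.5328, -0.33, 0.0789]
eef_rot: [179.9, 0.0, -79.1]
contact_force: [-0.1, 0.1, 0.4]
gripper_width: 0.0613
```

```bash
python3 - <<'E'
from h import *
s=get_state(); print(s['tcp_pos'],s['eef_rot'],s['contact_force'],s['gripper_width'])
c=C('wrist'); im,d=capture('wrist'); save('w7',im)
E
```

```text
[ 0.53280015 -0.3300001   0.07892092] [ 1.79913932e+02  3.23356783e-02 -7.91393352e+01] [-0.10434524  0.05010257  0.35889727] 0.06128255571734612
```

View pics/w7.png

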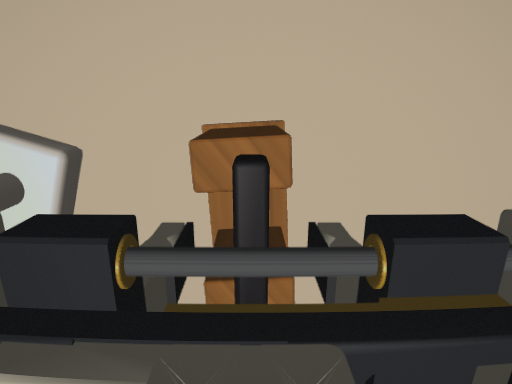

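Call:
{"name": "apply_moves", "arguments": {
  "commands": [
    {"grip": 0.7,"slide": [0,0,0],"roll": 0},
    {"grip": 1,"slide": [0,0,0],"roll": 0},
    {"grip": 1,"slide": [0,0,0],"roll": 0},
    {"grip": 1,"slide": [0,0,0],"roll": 0},
    {"grip": 1,"slide": [0,0,0],"roll": 0}
  ],
  "grip_force": 40
}}

```text
time_s: 10.12
tcp_pos: [0.5332, -0.3299, 0.0796]
eef_rot: [-180.0, -0.0, -79.1]
contact_force: [-0.6, -0.0, -0.3]
gripper_width: 0.0168
```

Call:
{"name": "apply_moves", "arguments": {
  "commands": [
    {"grip": 1,"slide": [0,0,-0.02],"roll": 0},
    {"grip": 1,"slide": [0,0,-0.05],"roll": 0},
    {"grip": 1,"slide": [0,0,-0.09],"roll": 0},
    {"grip": 1,"slide": [0,0,-0.12],"roll": 0},
    {"grip": 1,"slide": [0,0,-0.135],"roll": 0}
  ]
}}

```text
time_s: 10.75
tcp_pos: [0.5336, -0.33, 0.2161]
eef_rot: [-179.9, -0.0, -79.1]
contact_force: [-0.3, -0.3, -2.1]
gripper_width: 0.0161
```

Call:
{"name": "apply_moves", "arguments": {
  "commands": [
    {"grip": 1,"slide": [-0.035,-0.0155,0],"roll": -0.3},
    {"grip": 1,"slide": [-0.085,-0.0375,0],"roll": -0.6},
    {"grip": 1,"slide": [-0.135,-0.06,0],"roll": -1},
    {"grip": 1,"slide": [-0.185,-0.082,0],"roll": -1.4},
    {"grip": 1,"slide": [-0.2135,-0.0945,0],"roll": -1.6}
  ]
}}

```text
time_s: 11.38
tcp_pos: [0.5856, -0.0999, 0.2135]
eef_rot: [179.9, 0.0, -77.4]
contact_force: [1.1, 0.2, -2.1]
gripper_width: 0.0157
```

Call:
{"name": "apply_moves", "arguments": {
  "commands": [
    {"grip": 1,"slide": [0,0,0],"roll": 0},
    {"grip": 1,"slide": [0,0,0],"roll": 0},
    {"grip": 1,"slide": [0,0,0],"roll": 0}
  ]
}}

```text
time_s: 11.75
tcp_pos: [0.5854, -0.1032, 0.2141]
eef_rot: [180.0, 0.0, -77.6]
contact_force: [-0.6, -0.2, -1.6]
gripper_width: 0.0154
```

```bash
python3 - <<'E'
from h import *
s=get_state(); print(s['tcp_pos'],s['eef_rot'],s['contact_force'],s['gripper_width'])
for n in ['wrist','side','top']:
    c=C(n); im,d=capture(n); save(n+'8',im); np.savez('/tmp/%s8.npz'%n,im=im,d=d,**c)
E
```

```text
[ 0.585367   -0.10319855  0.21414701] [ 1.79956620e+02  7.44767813e-03 -7.75991666e+01] [-0.56658356 -0.16770247 -1.57006718] 0.015403544031926
```

View pics/wrist8.png

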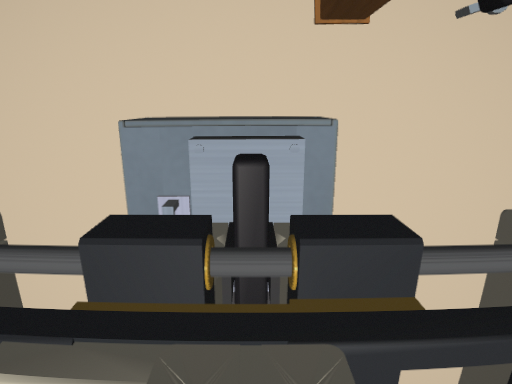

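View pics/side8.png

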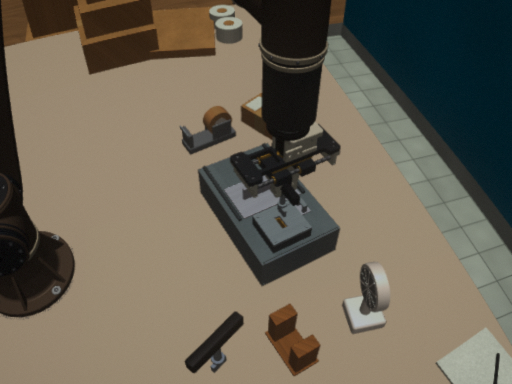

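```bash
python3 - <<'E'
from h import *
z=np.load('/tmp/side8.npz'); im,d=z['im'],z['d']; c={k:z[k] for k in ['mtx','distortion','R','t']}
save('side8c',cv2.resize(im[150:250,235:335],None,fx=6,fy=6,interpolation=cv2.INTER_CUBIC))
P,u,v=cloud(c,d)
m=(abs(P[:,0]-.585)<.06)&(abs(P[:,1]+.102)<.07)&(P[:,2]>.13)&(P[:,2]<.2)
print(m.sum())
for zz in np.arange(.135,.2,.007):
    k=m&(abs(P[:,2]-zz)<.0035)
    if k.sum()>2: print(round(zz,3),k.sum(),np.median(P[k],0).round(4),np.ptp(P[k,:2],axis=0).round(3),int(u[k].min()),int(u[k].max()),int(v[k].mean()))
z=np.load('/tmp/wrist8.npz'); im,d=z['im'],z['d']; c={k:z[k] for k in ['mtx','distortion','R','t']}
P,u,v=cloud(c,d); a=np.radians(-77.6); X=np.array([np.cos(a),np.sin(a)]); Y=np.array([np.sin(a),-np.cos(a)])
t=np.array([.58537,-.1032]); q=(P[:,:2]-t)@np.c_[X,Y]
m=(P[:,2]>.22)&(P[:,2]<.26)&(u>225)&(u<275)&(v>145)&(v<215)
print('wrist handle',m.sum(),np.median(P[m,2]),np.percentile(q[m],[1,50,99],axis=0).round(4))
# keyhole projected into side image
cs=np.load('/tmp/side8.npz')
pt,_=cv2.projectPoints(np.array([[.5856,-.102,.115],[.5856,-.102,.1448],[.5856,-.102,.1733]]),cv2.Rodrigues(cs['R'])[0],cs['t'],cs['mtx'],cs['distortion']); print(pt[:,0], (pt[:,0]-[235,150])*6)
E
```

```text
141
0.149 17 [ 0.5831 -0.1097  0.1489] [0.01  0.024] 277 285 212
0.156 20 [ 0.5829 -0.1064  0.1562] [0.008 0.025] 277 284 210
0.163 20 [ 0.5861 -0.112   0.1635] [0.008 0.013] 280 285 210
0.17 4 [ 0.583  -0.107   0.1718] [0.017 0.006] 278 286 206
0.177 40 [ 0.5824 -0.1097  0.1778] [0.019 0.018] 277 286 204
0.184 15 [ 0.5812 -0.1088  0.1838] [0.01  0.009] 279 284 202
0.191 15 [ 0.5829 -0.1079  0.1905] [0.009 0.009] 279 284 200
0.198 10 [ 0.583  -0.1082  0.1968] [0.009 0.008] 279 284 197
wrist handle 2157 0.24131114597285017 [[ 0.0234 -0.0078]
 [ 0.0368 -0.0002]
 [ 0.0476  0.0077]]
[[280.19025255 220.8331149 ]
 [280.83963697 212.00474781]
 [281.48551845 203.17042526]] [[271.14151531 424.9986894 ]
 [275.03782185 372.02848686]
 [278.91311069 319.02255155]]
```

View pics/side8c.png

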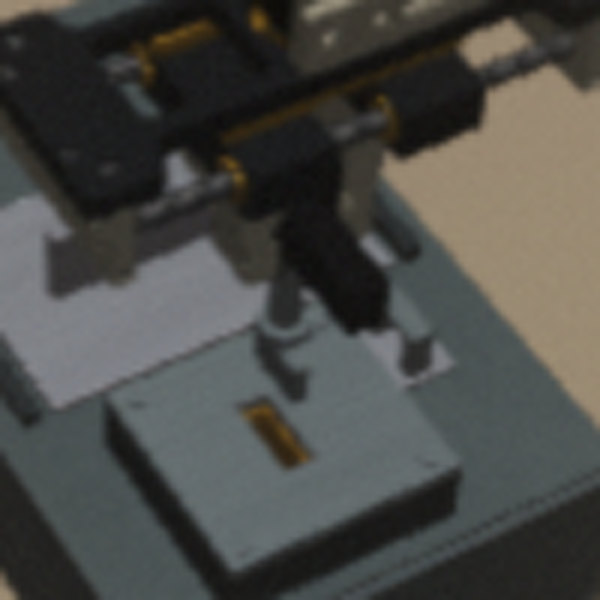

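Call:
{"name": "apply_moves", "arguments": {
  "commands": [
    {"grip": 1,"slide": [0,0,0.012],"roll": 0},
    {"grip": 1,"slide": [0,0,0.024],"roll": 0},
    {"grip": 1,"slide": [0,0,0.029],"roll": 0},
    {"grip": 1,"slide": [0,0,0.033],"roll": 0},
    {"grip": 1,"slide": [0,0,0.036],"roll": 0}
  ]
}}

```text
time_s: 12.52
tcp_pos: [0.5859, -0.1024, 0.1784]
eef_rot: [-180.0, -0.0, -77.5]
contact_force: [-0.1, 0.7, -1.4]
gripper_width: 0.0156
```

Call:
{"name": "apply_moves", "arguments": {
  "commands": [
    {"grip": 1,"slide": [0,0,0.004],"roll": 0},
    {"grip": 1,"slide": [0,0,0.008],"roll": 0},
    {"grip": 1,"slide": [0,0,0.012],"roll": 0},
    {"grip": 1,"slide": [0,0,0.016],"roll": 0},
    {"grip": 1,"slide": [0,0,0.019],"roll": 0}
  ]
}}

```text
time_s: 13.15
tcp_pos: [0.5857, -0.1024, 0.1593]
eef_rot: [180.0, 0.0, -77.5]
contact_force: [-0.7, 0.3, -1.4]
gripper_width: 0.0156
```

Call:
{"name": "apply_moves", "arguments": {
  "commands": [
    {"grip": 1,"slide": [0,0,0.001],"roll": 0},
    {"grip": 1,"slide": [0,0,0.002],"roll": 0},
    {"grip": 1,"slide": [0,0,0.003],"roll": 0},
    {"grip": 1,"slide": [0,0,0.004],"roll": 0},
    {"grip": 1,"slide": [0,0,0.004],"roll": 0}
  ]
}}

```text
time_s: 13.78
tcp_pos: [0.5859, -0.1024, 0.1562]
eef_rot: [-180.0, -0.0, -77.5]
contact_force: [-1.2, 0.3, 3.9]
gripper_width: 0.0158
```

```bash
python3 - <<'E'
from h import *
s=get_state(); print(s['tcp_pos'],s['contact_force'],s['moment'])
im,d=capture('side'); save('side9c',cv2.resize(im[150:250,235:335],None,fx=6,fy=6,interpolation=cv2.INTER_CUBIC))
E
```

```text
[ 0.58591782 -0.10241916  0.15617451] [-1.21743916  0.28510549  3.92231096] [0.2212785  0.68779315 0.0053619 ]
```

View pics/side9c.png

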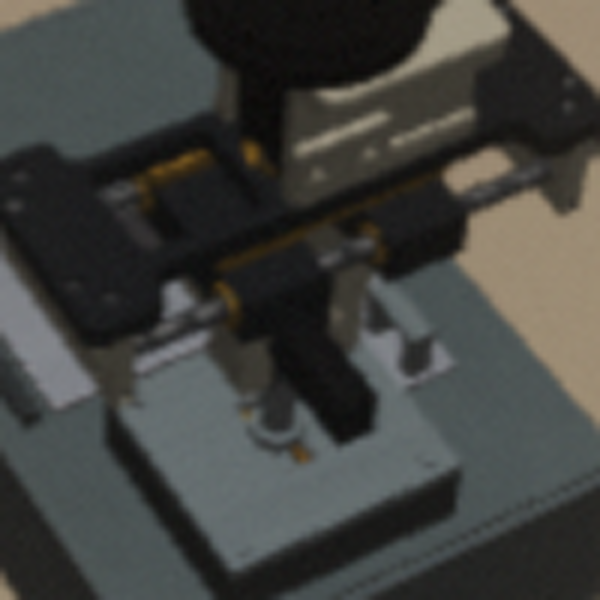

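Call:
{"name": "apply_moves", "arguments": {
  "commands": [
    {"grip": 1,"slide": [0,0,0],"roll": 6},
    {"grip": 1,"slide": [0,0,0],"roll": 13},
    {"grip": 1,"slide": [0,0,0],"roll": 20},
    {"grip": 1,"slide": [0,0,0],"roll": 27},
    {"grip": 1,"slide": [0,0,0],"roll": 34}
  ]
}}

```text
time_s: 14.45
tcp_pos: [0.5858, -0.1024, 0.1562]
eef_rot: [-180.0, -0.0, -111.7]
contact_force: [-3.1, 1.2, 4.3]
gripper_width: 0.0159
```

```bash
python3 - <<'E'
from h import *
s=get_state(); print(s['tcp_pos'],s['contact_force'],s['moment'],s['joints'],s['gripper_width'])
E
```

```text
[ 0.58580873 -0.10244872  0.1561775 ] [-3.11169256  1.23189853  4.25245245] [0.40125874 0.89804624 0.1630073 ] [ 8.90598548e+00  1.61705877e+01 -1.53588599e+01  1.86275130e-02
 -5.84479584e+01 -3.06541161e+01] 0.015856943902573452
```

Call:
{"name": "apply_moves", "arguments": {
  "commands": [
    {"grip": 1,"slide": [0,0,0],"roll": 7},
    {"grip": 1,"slide": [0,0,0],"roll": 14},
    {"grip": 1,"slide": [0,0,0],"roll": 21},
    {"grip": 1,"slide": [0,0,0],"roll": 28},
    {"grip": 1,"slide": [0,0,0],"roll": 35}
  ]
}}

```text
time_s: 15.08
tcp_pos: [0.5857, -0.1023, 0.1561]
eef_rot: [-180.0, 0.0, -146.7]
contact_force: [-2.7, 1.8, 5.7]
gripper_width: 0.0154
```

```bash
python3 - <<'E'
from h import *
s=get_state(); print(s['tcp_pos'],s['contact_force'],s['moment'],s['gripper_width'])
im,d=capture('side'); save('side10c',cv2.resize(im[150:250,235:335],None,fx=6,fy=6,interpolation=cv2.INTER_CUBIC))
E
```

```text
[ 0.58568502 -0.10231328  0.15614743] [-2.65818495  1.80094692  5.74109776] [0.79713079 1.05612589 0.17845227] 0.015422020641595254
```

View pics/side10c.png

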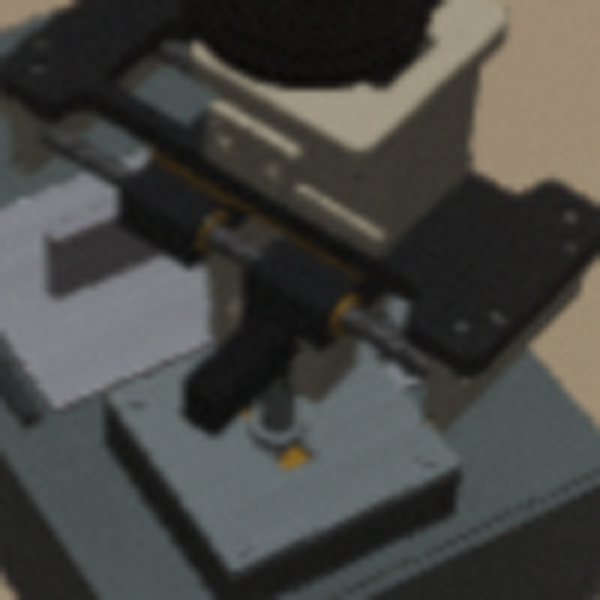

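Turned 69° so far, torque still only frictional; on to the stop in small steps.

Call:
{"name": "apply_moves", "arguments": {
  "commands": [
    {"grip": 1,"slide": [0,0,0],"roll": 3},
    {"grip": 1,"slide": [0,0,0],"roll": 6},
    {"grip": 1,"slide": [0,0,0],"roll": 9},
    {"grip": 1,"slide": [0,0,0],"roll": 11},
    {"grip": 1,"slide": [0,0,0],"roll": 11}
  ]
}}

```text
time_s: 15.75
tcp_pos: [0.5857, -0.1023, 0.1562]
eef_rot: [-180.0, 0.0, -157.5]
contact_force: [-2.4, 1.2, 5.2]
gripper_width: 0.0159
```

```bash
python3 - <<'E'
from h import *
s=get_state(); print(s['tcp_pos'],s['contact_force'],s['moment'],s['gripper_width'])
E
```

```text
[ 0.5856696 -0.1022624  0.1561818] [-2.40764534  1.1854252   5.19752745] [0.75875053 1.09353259 0.13636528] 0.015881158091495425
```

Call:
{"name": "apply_moves", "arguments": {
  "commands": [
    {"grip": 1,"slide": [0,0,0],"roll": 2},
    {"grip": 1,"slide": [0,0,0],"roll": 4},
    {"grip": 1,"slide": [0,0,0],"roll": 4}
  ]
}}

```text
time_s: 16.12
tcp_pos: [0.5857, -0.1023, 0.1562]
eef_rot: [-180.0, 0.0, -161.5]
contact_force: [-2.1, 1.5, 5.1]
gripper_width: 0.0154
```

```bash
python3 - <<'E'
from h import *
s=get_state(); print(s['tcp_pos'],s['contact_force'],s['moment'],s['gripper_width'])
im,d=capture('side'); save('side11c',cv2.resize(im[150:250,235:335],None,fx=6,fy=6,interpolation=cv2.INTER_CUBIC))
c=C('wrist');im,d=capture('wrist'); save('w11',im)
E
```

```text
[ 0.58572675 -0.10229304  0.15617735] [-2.12992277  1.50351632  5.09038385] [0.78133468 1.03619926 0.72542445] 0.015429459134268296
```

View pics/side11c.png

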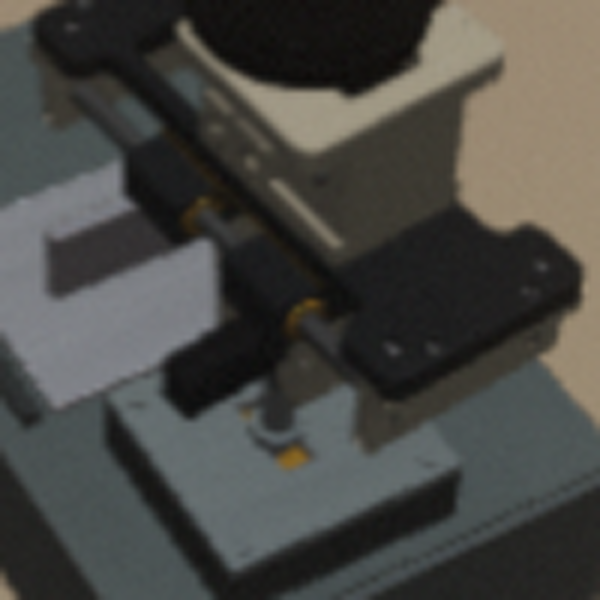

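View pics/w11.png

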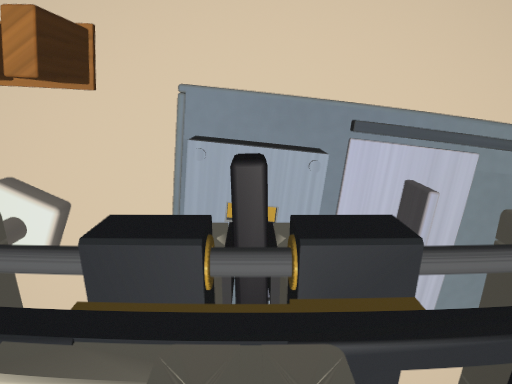

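Call:
{"name": "apply_moves", "arguments": {
  "commands": [
    {"grip": 1,"slide": [0,0,0],"roll": -8},
    {"grip": 1,"slide": [0,0,0],"roll": -16},
    {"grip": 1,"slide": [0,0,0],"roll": -24},
    {"grip": 1,"slide": [0,0,0],"roll": -32},
    {"grip": 1,"slide": [0,0,0],"roll": -40}
  ]
}}

```text
time_s: 16.85
tcp_pos: [0.5859, -0.1022, 0.1562]
eef_rot: [-180.0, 0.0, -121.3]
contact_force: [-1.8, 2.1, 5.1]
gripper_width: 0.0155
```

Call:
{"name": "apply_moves", "arguments": {
  "commands": [
    {"grip": 1,"slide": [0,0,0],"roll": -8},
    {"grip": 1,"slide": [0,0,0],"roll": -16},
    {"grip": 1,"slide": [0,0,0],"roll": -24},
    {"grip": 1,"slide": [0,0,0],"roll": -32},
    {"grip": 1,"slide": [0,0,0],"roll": -40}
  ]
}}

```text
time_s: 17.48
tcp_pos: [0.586, -0.1023, 0.1562]
eef_rot: [-179.9, 0.0, -81.3]
contact_force: [-1.3, 1.3, 3.7]
gripper_width: 0.0158
```

```bash
python3 - <<'E'
from h import *
s=get_state(); print(s['tcp_pos'],s['contact_force'],s['moment'],s['gripper_width'],s['eef_rot'])
E
```

```text
[ 0.58600273 -0.10226214  0.15619546] [-1.29313508  1.34058251  3.7016592 ] [ 0.649529    0.71077621 -0.1116619 ] 0.015791813418936762 [-1.79947797e+02  2.43851421e-03 -8.12731297e+01]
```

Call:
{"name": "apply_moves", "arguments": {
  "commands": [
    {"grip": 1,"slide": [0,0,0],"roll": -4},
    {"grip": 1,"slide": [0,0,0],"roll": -7},
    {"grip": 1,"slide": [0,0,0],"roll": -10},
    {"grip": 1,"slide": [0,0,0],"roll": -10}
  ]
}}

```text
time_s: 17.98
tcp_pos: [0.586, -0.1023, 0.1562]
eef_rot: [-179.9, -0.0, -71.5]
contact_force: [-2.5, 1.7, 6.0]
gripper_width: 0.0156
```

```bash
python3 - <<'E'
from h import *
s=get_state(); print(s['tcp_pos'],s['contact_force'],s['moment'],s['gripper_width'],s['eef_rot'])
E
```

```text
[ 0.58603368 -0.10228355  0.15616552] [-2.50156672  1.70098684  6.00006282] [ 0.81444103  0.78420186 -0.02997325] 0.015601575165246778 [-1.79947789e+02 -9.50399431e-03 -7.15463752e+01]
```

Call:
{"name": "apply_moves", "arguments": {
  "commands": [
    {"grip": 1,"slide": [0,0,0],"roll": 3},
    {"grip": 1,"slide": [0,0,0],"roll": 6},
    {"grip": 1,"slide": [0,0,0],"roll": 6}
  ]
}}

```text
time_s: 18.35
tcp_pos: [0.5863, -0.1024, 0.1562]
eef_rot: [-179.9, -0.0, -77.6]
contact_force: [-1.9, 1.2, 5.8]
gripper_width: 0.016
```

```bash
python3 - <<'E'
from h import *
s=get_state(); print(s['tcp_pos'],s['contact_force'],s['moment'],s['gripper_width'],s['eef_rot'])
im,d=capture('side'); save('side12c',cv2.resize(im[150:250,235:335],None,fx=6,fy=6,interpolation=cv2.INTER_CUBIC))
E
```

```text
[ 0.58633909 -0.10244866  0.15615867] [-1.91282797  1.22652043  5.80406209] [ 0.37038281  0.21221582 -0.02972745] 0.01596591111804693 [-1.79924815e+02 -2.61404515e-02 -7.75542854e+01]
```

View pics/side12c.png

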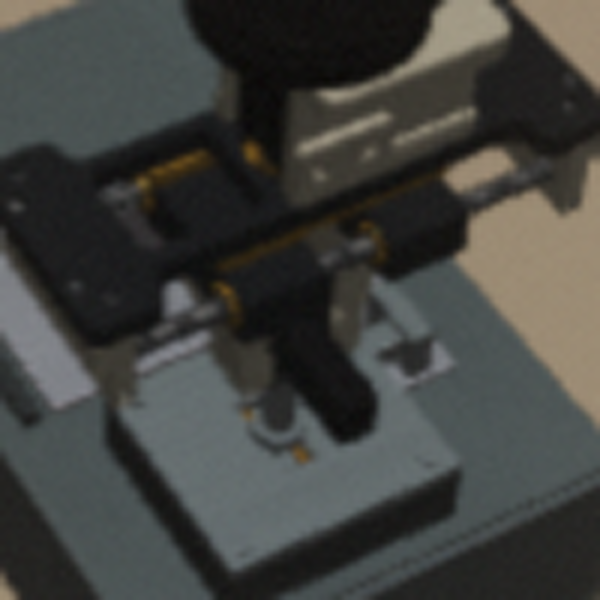

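Call:
{"name": "apply_moves", "arguments": {
  "commands": [
    {"grip": 1,"slide": [0,0,-0.003],"roll": 0},
    {"grip": 1,"slide": [0,0,-0.007],"roll": 0},
    {"grip": 1,"slide": [0,0,-0.012],"roll": 0},
    {"grip": 1,"slide": [0,0,-0.018],"roll": 0}
  ]
}}

```text
time_s: 18.9
tcp_pos: [0.5857, -0.1024, 0.1738]
eef_rot: [180.0, 0.0, -77.5]
contact_force: [0.4, -0.6, -1.8]
gripper_width: 0.0157
```

```bash
python3 - <<'E'
from h import *
s=get_state(); print(s['tcp_pos'],s['contact_force'],s['moment'],s['gripper_width'],s['eef_rot'])
E
```

```text
[ 0.58567828 -0.10241501  0.17377854] [ 0.3505335  -0.62319487 -1.77833001] [ 0.03798164  0.01362772 -0.02629658] 0.01570195156223062 [ 1.79983022e+02  2.41977794e-03 -7.75326015e+01]
```

Call:
{"name": "apply_moves", "arguments": {
  "commands": [
    {"grip": 1,"slide": [0,0,-0.02],"roll": 0},
    {"grip": 1,"slide": [0,0,-0.041],"roll": 0},
    {"grip": 1,"slide": [0,0,-0.041],"roll": 0}
  ]
}}

```text
time_s: 19.27
tcp_pos: [0.5868, -0.1024, 0.2165]
eef_rot: [-179.8, -0.0, -77.5]
contact_force: [-0.7, 0.2, -3.5]
gripper_width: 0.0156
```

Call:
{"name": "apply_moves", "arguments": {
  "commands": [
    {"grip": 1,"slide": [0.035,0.016,0],"roll": 0},
    {"grip": 1,"slide": [0.085,0.0395,0],"roll": 0},
    {"grip": 1,"slide": [0.135,0.0625,0],"roll": 0},
    {"grip": 1,"slide": [0.185,0.0855,0],"roll": 0},
    {"grip": 1,"slide": [0.2135,0.099,0],"roll": 0}
  ]
}}

```text
time_s: 19.9
tcp_pos: [0.5339, -0.3343, 0.2133]
eef_rot: [179.9, 0.1, -77.6]
contact_force: [0.2, -0.1, -1.8]
gripper_width: 0.0159
```

Call:
{"name": "apply_moves", "arguments": {
  "commands": [
    {"grip": 1,"slide": [0,0,0],"roll": 0},
    {"grip": 1,"slide": [0,0,0],"roll": 0},
    {"grip": 1,"slide": [0,0,0],"roll": 0}
  ]
}}

```text
time_s: 20.27
tcp_pos: [0.5354, -0.3313, 0.2143]
eef_rot: [180.0, 0.0, -77.5]
contact_force: [-0.4, -0.3, -1.0]
gripper_width: 0.0157
```

```bash
python3 - <<'E'
from h import *
s=get_state(); print(s['tcp_pos'],s['contact_force'],s['gripper_width'],s['eef_rot'])
for n in ['wrist','side']:
    c=C(n); im,d=capture(n); save(n+'13',im); np.savez('/tmp/%s13.npz'%n,im=im,d=d,**c)
    if n=='side':
        save('side13c',cv2.resize(im[230:384,230:384],None,fx=3.8,fy=3.8,interpolation=cv2.INTER_CUBIC))
        save('side13b',cv2.resize(im[150:250,235:335],None,fx=6,fy=6,interpolation=cv2.INTER_CUBIC))
    P,u,v=cloud(c,d)
    m=(P[:,2]>.08)&(P[:,2]<.092)&(P[:,0]>.48)&(P[:,0]<.59)&(P[:,1]<-.25)&(P[:,1]>-.41)
    print(n,m.sum(),np.median(P[m,2]) if m.sum() else 0,cv2.minAreaRect((P[m,:2]*1000).astype(np.float32)) if m.sum() else 0)
E
```

```text
[ 0.53542996 -0.33129642  0.21434808] [-0.43276562 -0.31325271 -0.99779233] 0.01568919284414881 [ 1.79995971e+02  1.57907168e-02 -7.74751136e+01]
wrist 1880 0.08508773688343052 ((537.3095703125, -335.7768859863281), (49.541778564453125, 97.95390319824219), 13.754462242126465)
side 703 0.08439265551383372 ((536.08642578125, -334.6423645019531), (51.90949249267578, 104.99166870117188), 13.370333671569824)
```

View pics/wrist13.png

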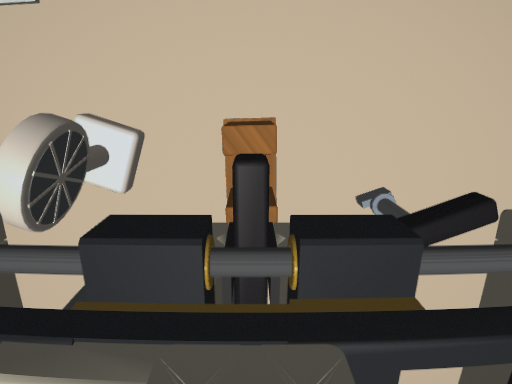

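View pics/side13c.png

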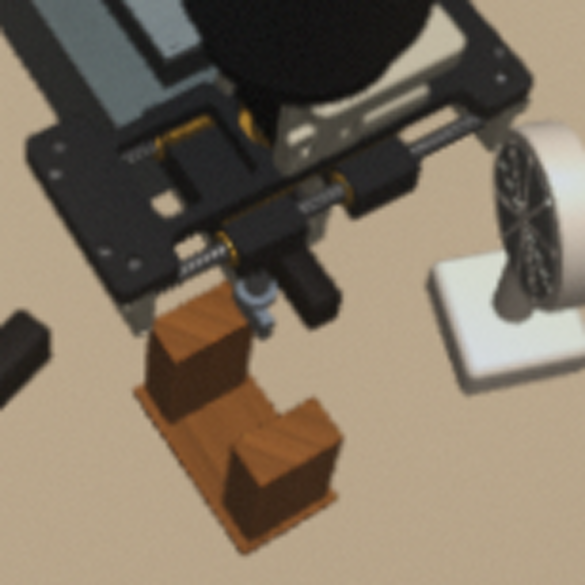

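View pics/side13b.png

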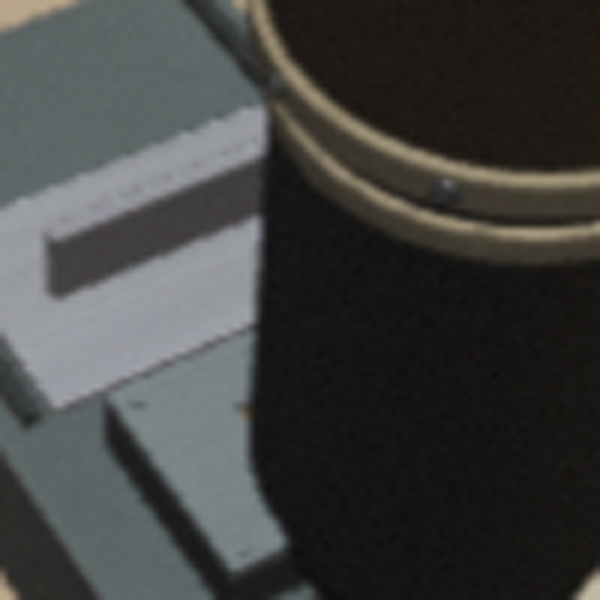

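Call:
{"name": "apply_moves", "arguments": {
  "commands": [
    {"grip": 1,"slide": [0,0,0.02],"roll": 0},
    {"grip": 1,"slide": [0,0,0.06],"roll": 0},
    {"grip": 1,"slide": [0,0,0.095],"roll": 0},
    {"grip": 1,"slide": [0,0,0.118],"roll": 0},
    {"grip": 1,"slide": [0,0,0.126],"roll": 0}
  ]
}}

```text
time_s: 21.0
tcp_pos: [0.5347, -0.3314, 0.0872]
eef_rot: [179.9, 0.1, -77.5]
contact_force: [-0.2, -0.1, -1.4]
gripper_width: 0.0158
```

Call:
{"name": "apply_moves", "arguments": {
  "commands": [
    {"grip": 1,"slide": [0,0,0.003],"roll": 0},
    {"grip": 1,"slide": [0,0,0.006],"roll": 0},
    {"grip": 1,"slide": [0,0,0.008],"roll": 0},
    {"grip": 1,"slide": [0,0,0.009],"roll": 0},
    {"grip": 1,"slide": [0,0,0.009],"roll": 0}
  ]
}}

```text
time_s: 21.62
tcp_pos: [0.5352, -0.3323, 0.0798]
eef_rot: [-180.0, -0.0, -77.5]
contact_force: [-0.1, 0.0, -2.0]
gripper_width: 0.0158
```

```bash
python3 - <<'E'
from h import *
s=get_state(); print(s['tcp_pos'],s['contact_force'],s['gripper_width'],s['eef_rot'])
im,d=capture('side'); save('side14c',cv2.resize(im[230:384,230:384],None,fx=3.8,fy=3.8,interpolation=cv2.INTER_CUBIC))
E
```

```text
[ 0.53524806 -0.33230615  0.07979098] [-0.13572192  0.00765075 -2.01288895] 0.015829168057353418 [-1.79982003e+02 -1.23244444e-02 -7.75343151e+01]
```

View pics/side14c.png

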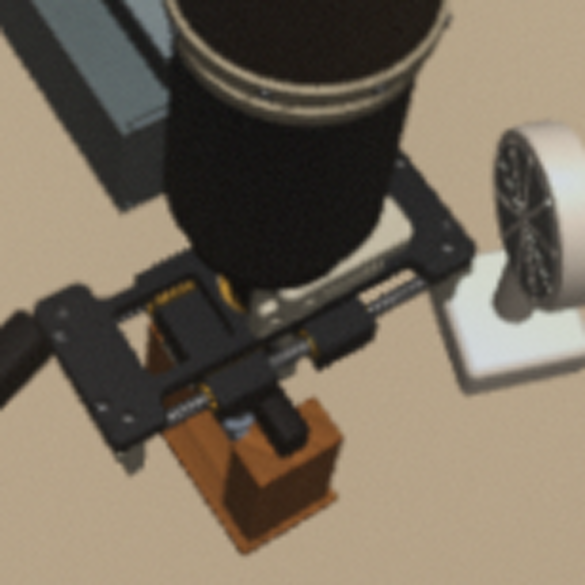

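Call:
{"name": "apply_moves", "arguments": {
  "commands": [
    {"grip": 1,"slide": [0,0,0.0005],"roll": 0},
    {"grip": 1,"slide": [0,0,0.001],"roll": 0},
    {"grip": 1,"slide": [0,0,0.0015],"roll": 0},
    {"grip": 1,"slide": [0,0,0.0015],"roll": 0}
  ]
}}

```text
time_s: 22.18
tcp_pos: [0.5353, -0.3323, 0.0797]
eef_rot: [-180.0, -0.0, -77.5]
contact_force: [-4.3, 3.8, 10.3]
gripper_width: 0.0157
```

Call:
{"name": "apply_moves", "arguments": {
  "commands": [
    {"grip": 1,"slide": [0,0,-0.001],"roll": 0},
    {"grip": 0.75,"slide": [0,0,-0.001],"roll": 0},
    {"grip": 0.7,"slide": [0,0,-0.001],"roll": 0},
    {"grip": 0.65,"slide": [0,0,-0.001],"roll": 0},
    {"grip": 0.6,"slide": [0,0,-0.001],"roll": 0}
  ]
}}

```text
time_s: 22.8
tcp_pos: [0.5352, -0.3322, 0.0789]
eef_rot: [180.0, 0.0, -77.5]
contact_force: [-0.2, 0.2, -0.4]
gripper_width: 0.0338
```

Call:
{"name": "apply_moves", "arguments": {
  "commands": [
    {"grip": 0.4,"slide": [0,0,0],"roll": 0},
    {"grip": 0.3,"slide": [0,0,0],"roll": 0},
    {"grip": 0.3,"slide": [0,0,-0.015],"roll": 0},
    {"grip": 0.3,"slide": [0,0,-0.04],"roll": 0},
    {"grip": 0.3,"slide": [0,0,-0.08],"roll": 0}
  ]
}}

```text
time_s: 23.42
tcp_pos: [0.5345, -0.332, 0.1598]
eef_rot: [179.9, 0.0, -77.5]
contact_force: [1.2, -0.4, 0.2]
gripper_width: 0.0611
```

Call:
{"name": "apply_moves", "arguments": {
  "commands": [
    {"grip": 0.3,"slide": [0,0,-0.06],"roll": 0},
    {"grip": 0.3,"slide": [-0.05,0,-0.06],"roll": 0},
    {"grip": 0.3,"slide": [-0.062,-0.025,-0.06],"roll": 0},
    {"grip": 0.3,"slide": [-0.062,-0.025,-0.06],"roll": 0}
  ]
}}

```text
time_s: 23.92
tcp_pos: [0.5477, -0.2652, 0.22]
eef_rot: [-179.9, -0.0, -77.4]
contact_force: [-0.1, -0.2, -0.7]
gripper_width: 0.0615
```

```bash
python3 - <<'E'
from h import *
s=get_state(); print(s['tcp_pos'],s['contact_force'],s['gripper_width'],s['eef_rot'])
c=C('wrist'); im,d=capture('wrist'); save('w15',im)
P,u,v=cloud(c,d)
for n,lo,hi in [('handle',.0975,.12),('cheeks',.08,.092)]:
    m=(P[:,2]>lo)&(P[:,2]<hi)&(P[:,0]>.48)&(P[:,0]<.59)&(P[:,1]<-.25)&(P[:,1]>-.41)
    print(n,np.percentile(P[m,2],[5,50,95]),cv2.minAreaRect((P[m,:2]*1000).astype(np.float32)))
E
```

```text
[ 0.54770342 -0.26516793  0.22000861] [-0.05107231 -0.16136379 -0.73029941] 0.06147435600891956 [-1.79928117e+02 -3.82393519e-02 -7.74045181e+01]
handle [0.10457731 0.10693599 0.10824465] ((535.1712646484375, -331.81268310546875), (16.2415771484375, 95.1750259399414), 12.331155776977539)
cheeks [0.08359305 0.08512214 0.08647393] ((536.2806396484375, -332.88134765625), (50.11783218383789, 103.96659088134766), 14.21886157989502)
```

View pics/w15.png

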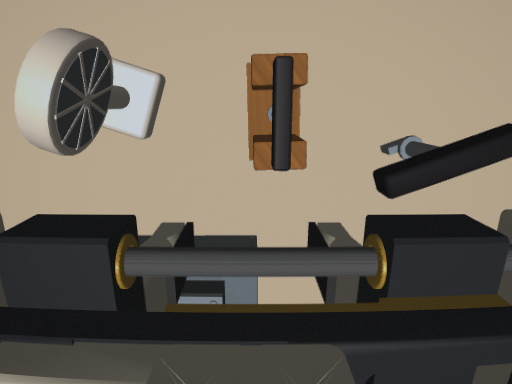

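Call:
{"name": "apply_moves", "arguments": {
  "commands": [
    {"grip": 0.3,"slide": [-0.045,-0.02,-0.01],"roll": 0},
    {"grip": 0.3,"slide": [-0.095,-0.042,-0.02],"roll": 0},
    {"grip": 0.3,"slide": [-0.145,-0.065,-0.02],"roll": 0},
    {"grip": 0.3,"slide": [-0.195,-0.088,-0.02],"roll": 0},
    {"grip": 0.3,"slide": [-0.215,-0.093,-0.02],"roll": 0}
  ]
}}

```text
time_s: 24.6
tcp_pos: [0.5912, -0.0343, 0.2388]
eef_rot: [180.0, -0.0, -77.4]
contact_force: [-0.7, -0.5, -0.3]
gripper_width: 0.0613
```

Call:
{"name": "apply_moves", "arguments": {
  "commands": [
    {"grip": 0.3,"slide": [0,0,0],"roll": 0},
    {"grip": 0.3,"slide": [0,0,0],"roll": 0}
  ]
}}

```text
time_s: 24.85
tcp_pos: [0.5905, -0.0373, 0.239]
eef_rot: [180.0, -0.0, -77.6]
contact_force: [-0.7, -0.5, -0.1]
gripper_width: 0.0615
```

```bash
python3 - <<'E'
from h import *
c=C('wrist'); im,d=capture('wrist'); save('w16',cv2.resize(im[40:240,130:380],None,fx=3,fy=3,interpolation=cv2.INTER_CUBIC))
im,d=capture('side'); save('side16',im)
ct=C('top'); im,d=capture('top'); save('top16',im)
for n in ['dispenser','fan','carton']:
    print(n,[(round(b['score'],2),cam2w(ct,b['position']).round(3)) for b in boxes_of(n,'top')][:1])
E
```

```text
dispenser []
fan [(0.64, array([ 0.694, -0.303,  0.106]))]
carton []
```

View pics/w16.png

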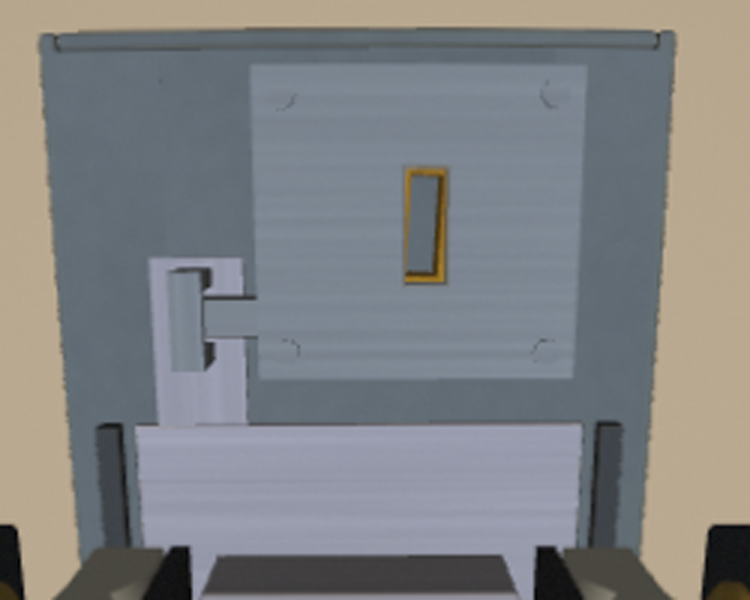

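View pics/side16.png

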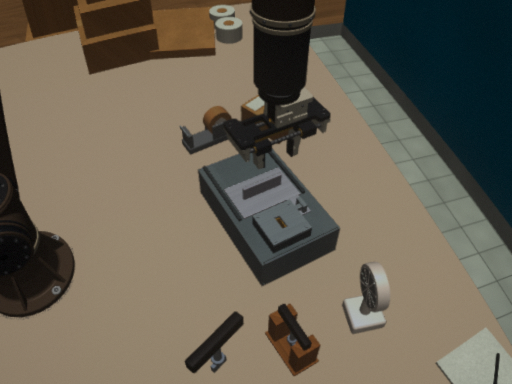

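```bash
python3 - <<'E'
from h import *
s=get_state(); print(s['time_s'],s['contact_force'])
print(close_job())
E
```

```text
25.15 [ 0.15306075 -0.06467847  0.30134242]
the job is handed in; nothing more can be done
None
```

The job is handed in at 25.2 s of the 69 s limit; closing it returned no verdict. The cash box is locked and the key is back on its rest.

**What I did:**
- I pushed the hatch shut until the force at the stop reached about 14 N.
- I took the smaller T-key, the one on the rest at top-view pixel (385, 203). The 130 mm look-alike at (393, 257) was left alone.
- The key went in until its collar sat on the case, with about 5 N of contact.
- I turned it clockwise about 84°, where the torque jumped to 0.73 N m at the stop.
- I turned it back home, drew it out and hung it on the rest.

**Last checks:**
- **Lock:** the wrist picture shows the bolt through the staple, the hatch shut and the plug within a few degrees of home.
- **Key:** the handle lies across both cheeks, about 1.5 mm from the middle of the rest. Its top is at 0.107 m, as at the start.
- **Other things:** the fan was re-measured about 3 mm from its first reading, which is within the network's accuracy. The network did not report the dispenser or carton in the final top picture. In the side picture both stand partly behind the gripper, with no sign of having moved. I did not measure them, and the arm did not come near them.
- **Robot:** the gripper was clear of everything, with about 0 N of contact force.

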